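Index the decorating wheel and bring in the hand rest

TASK

Set up the decorating wheel for the next motif: first push the wheel round by its long pointed arm until that arm points straight at the tall index post (not the low one), and leave it there. Then push the upright tab on the hand rest's short steel tail until the wooden rest has swung in over the saucer and stands against its stop. Nothing is to be picked up: the saucer stays seated on the wheel, and the jar, cup, mug, brush, pencil and bottle stay where they are.

Things in the scene. Friction and masses are not known exactly. Their poses are not given: they have to be found in the camera images.
- station: Fixed dark steel slab, 280 x 400 x 12 mm (along its x, y, z), that carries the wheel, posts and hand rest. Origin on the wheel's axis at table height; z up, x is the wheel's zero direction, roughly away from the robot.
- wheel_axis (a point): On the wheel's upright axis, 70 mm above the table, level with the tops of its three aluminium arms (120 degrees apart, 14 mm wide, 12 mm thick). Two arms end 92 mm from the axis; the third is the long pointed arm (tip at 145 mm). A rubber pin on each arm, 83 mm from the axis, reaches 90 mm above the table and keeps the saucer centred.
- wheel (a joint): Turn of the wheel: 0 when the long arm points along the station's x axis, growing anticlockwise seen from above; stops at -3 and 3 rad. It stays where it is left and needs about 1 N at the tab.
- tab (a point): Centre of the upright finger tab on the long arm: a plate 30 mm along the arm, 8 mm thick, from 58 to 98 mm above the table, its centre 113 mm from the wheel's axis and 78 mm above the table. Either flat side may be pushed.
- tip (a point): Pointed end of the long arm, 145 mm from the wheel's axis, 64 mm above the table.
- aim (a point): Point in the air on the long arm's line, 170 mm from the wheel's axis, which is as far out as both posts: over the middle of a post when the arm points straight at it.
- tall_post: Tall index post: upright steel pin, 10 mm thick, 90 mm high, on a round foot 26 mm wide, fixed on the slab. Origin at the centre of its underside, 12 mm above the table, 170 mm from the wheel's axis. The tall and low posts stand 55 degrees either side of the station's x axis; which stands on which side varies.
- low_post: Low post, not the one to point at: the same pin and foot but only 40 mm high. Origin as for the tall post.
- rest_pivot (a point): On the upright axis of the hand rest's pillar, 170 mm from the wheel's axis on the station's -y side, 105 mm above the table. The rest is an angled lever on it: a wooden bar (ends 120 mm out, 26 mm wide, 98 to 112 mm above the table) and, 135 degrees from it, a short steel tail (ends 95 mm out) on the side away from the wheel.
- rest (a joint): Swing of the hand rest: 0 parked, with the bar away from the wheel towards the robot; grows clockwise seen from above to 1.48 rad at its stop, with the bar over the saucer. It stays where it is left and needs about 1 to 2 N at the tail tab.
- tail_tab (a point): Centre of the upright tab on the rest's steel tail: a plate 34 mm along the tail, 8 mm thick, from 108 to 148 mm above the table, its centre 75 mm from the rest's pivot axis and 128 mm above the table. Pushed clockwise about the pivot (seen from above; roughly towards the robot's side) it brings the rest in.
- saucer: White saucer with blue decoration, loose on the wheel: 150 mm wide, 17 mm high, about 250 g. Origin at the centre of its underside, 70 mm above the table, on the wheel's axis.
- jar: Glass jar with steel lid, 48 mm wide, 50 mm high, beyond the wheel. Origin under its centre. Bystander.
- cup: Small white bowl, 60 mm wide, 40 mm high, by the end of the hand rest's tail. Origin under its centre. Bystander.
- mug: Terracotta mug, 76 mm wide, 85 mm high, on the left. Origin under its centre. Bystander.
- brush: Brush 200 mm long, lying on the left. Origin under its middle. Bystander.
- pencil: Wooden pencil 168 mm long, 8 mm thick, lying on the slab on the side near the robot. Origin under its middle. Bystander.
- bottle: White bottle, 56 mm wide, 130 mm high, on the right. Origin under its centre. Bystander.
Not all that is in view belongs to the job. What is meant by the saucer is not orange, and is the smaller of those in its own colour.

How it is judged:
By the outcome, as a careful person would: the job done as asked, in the order asked, and still so for the second after the job is handed in, with the robot touching nothing.
It also fails if it takes over 64 s, if anything falls off the work surface, if the arm or the gripper's body presses on something with over 40 N, if the wrist force passes 120 N, or if a joint passes its speed limit or range.

ROBOT

A 6-joint arm with a two-finger parallel gripper is mounted at the origin on the work surface. World frame = base frame: x ahead of the robot, y to its left, z up, the work surface at z = 0. Lengths are in m, angles in rad, forces in N, time in s.
With the tool pointing down it reaches from about 0.3 to 0.875 m from the base axis. Payload 6.4 kg.
Tool frame: the origin (TCP) lies on the centre line of the jaws, within the pads' length; the fingertips stand ctrl.tip_reach ahead of it and the grasp point (between the pads) lies 2 mm behind it (ctrl.tip_reach is the distance from the TCP to the fingertips, in m); z points along the fingers, y is the direction in which the jaws open and shut (so a half turn about z gives the same grasp; the last joint's range is limited). The gripper opens to 85 mm and grips with 20 to 120 N. Pads are 22 mm wide; open, the fingers measure 114 mm over their backs; the gripper's body (76 mm by 85 mm) begins 54 mm behind the grasp point. The pads swing forward as they close: fully open they stand 13 mm farther back than shut.
Start: joints at [0.993, 0.181, 1.607, -0, 1.354, -0.206], TCP at [0.209, 0.536, 0.22] pointing down, gripper open.
Joint ranges: [-2.99, 2.99], [-0.89, 2.07], [0.3, 2.58], [-1.14, 4.28], [0, 2.63], [-3.12, 3.12]. Speed limits (rad/s): [2.57, 2.57, 3.01, 3.14, 3.14, 3.14].

INTERFACE

Orientations are given as [roll, pitch, yaw] about the fixed x, y, z axes, in that order (R = Rz(yaw) Ry(pitch) Rx(roll)).
In Python, from bench import observe, vision, order, finder, ctrl gives the robot as it stands. The module is installed in compiled form; this text tells all that it offers.
- The arm moves only by the shell command python3 -m inch 'ROWS' [FORCE]. ROWS is JSON, a list of rows, each an object with "travel": the shift along the tool's x, y, z in m, a list of three; "twist": the turn about the tool's z in rad; "fingers": the closure, from 0 (fully open) to 1 (shut). A call has 1 to 20 rows; each row is the pose to reach, as a shift and turn from the pose measured when the call began, along the tool's axes at that moment; what a row does not reach only later rows make up. A row lasts 1/10 s, in which the tool goes at most 50 mm and 8.59 degrees, less where a joint would pass 70% of its speed; a pose out of reach is approached as far as the arm can. A call with a gripper value outside its range is refused whole. The fingers move at their own pace and stop on an object; FORCE is the grip in N (left out, the last holds). Time passes only in rows, so rows that repeat a pose let the fingers close. It gives the time, the measured TCP pose, the force and the opening at its end, in the units of the state.
- observe(): the state, without advancing time (a new reading comes with each control period).
- vision.read_camera(name): name is "side" or "top" or "wrist"; returns a dict with "image" (420x560x3 uint8, red, green, blue), "range_z" (420x560 float32, m along the optical axis (not along the pixel's ray), 0 where there is no reading), "vertical_fov" (degrees; the focal length in pixels is half the picture's height over the tangent of half this angle, whatever the lens; pixels are square), "cx", "cy" (the principal point, pixels), "distortion" ([k1, k2, p1, p2, k3] as OpenCV has them; the pictures are not rectified), "camera_from_world" (4x4, takes a point from world to camera coordinates). Camera axes: x right, y down, z forward; pixel columns grow to the right and rows downward; lengths in m; the calibration is good to about 2 mm. A picture is of the moment at which its call begins.
- order.sign_off(): hands the job in, once; it reports no verdict.
Trained networks look in a picture, given as the dict that the camera call returned (one of the last four; its "shot" number tells which), for a name from the list of things; names that differ only in an ending like _2 or _b are one class to them, and where a whole thing is asked for, a point or a joint stands for the part that bears it (a point fixed in the world has none). Each returns a list of dicts, best first, with "conf" (0 to 1); they miss things now and then, are a little off and sometimes report something else, mostly with a low value. They report only what shows in the picture. A call takes as long as a camera call. They do not tell look-alikes from the thing itself.
- finder.recognise(picture, thing): "bbox" ([centre column, centre row, width, height] as shares, 0 to 1, of the picture: columns of its width, rows of its height, round what is visible of it).
- finder.landmark_of(picture, thing): "point" ([column, row] as shares, 0 to 1, of the picture: columns of its width, rows of its height: a listed point, or the origin of a listed thing).
The state is a dict: "time": time; "joint_positions": joint angles; "qd": joint speeds; "tau": joint torques, N m; "position": TCP position; "tcp_rot": TCP orientation; "force": force on the tool from outside, world axes, zero at the start; "torque": the same for the moment, N m; "gripper_width": finger opening in m.
Only numpy, scipy, OpenCV 4.12 (cv2) and the standard library are available. Lean on these libraries where they do the work, as an engineer would, in place of code of your own. Each camera call takes 0.05 s, during which the arm holds its last target.

## Working session

There is one attempt and no reset: what is moved stays moved. The work goes in short steps, Python scripts to look and compute and a shell command to move; the robot and the scene stay as the last step left them, time stands still between calls to the robot, and variables do not carry over. Pictures are saved under pics/ and viewed, and the job is handed in when it is done.

```bash
mkdir -p pics; cat > h.py <<'E'
import numpy as np, cv2
from bench import observe, vision, order, finder, ctrl
def K(p):
    h,w=p["image"].shape[:2]; f=h/2/np.tan(np.radians(p["vertical_fov"])/2)
    return np.array([[f,0,p["cx"]],[0,f,p["cy"]],[0,0,1.]])
def proj(p,X):
    X=np.atleast_2d(X).astype(float); T=p["camera_from_world"]
    r,_=cv2.Rodrigues(T[:3,:3]); return cv2.projectPoints(X,r,T[:3,3],K(p),np.array(p["distortion"],float))[0][:,0]
def ray(p,uv):
    n=cv2.undistortPoints(np.array([[uv]],float),K(p),np.array(p["distortion"],float))[0,0]
    T=np.linalg.inv(p["camera_from_world"]); return T[:3,3],T[:3,:3]@np.array([n[0],n[1],1.])
def atz(p,uv,z):
    o,d=ray(p,uv); return o+d*(z-o[2])/d[2]
def atdepth(p,uv):
    o,d=ray(p,uv); return o+d*p["range_z"][int(uv[1]),int(uv[0])]
def save(p,n): cv2.imwrite("pics/"+n,p["image"][...,::-1])
E
python3 - <<'E'
from h import *
np.set_printoptions(precision=3,suppress=True)
s=observe();print(s,ctrl.tip_reach)
zs=dict(wheel_axis=.07,tab=.078,tip=.064,aim=None,tall_post=.012,low_post=.012,rest_pivot=.105,tail_tab=.128,saucer=.07,jar=0,cup=0,mug=0,brush=0,pencil=.012,bottle=0,station=0)
for c in("top","side"):
    p=vision.read_camera(c);save(p,c+"0.png")
    for n,z in zs.items():
        for r in finder.landmark_of(p,n)[:3]:
            uv=np.array(r["point"])*[560,420]
            print(c,n,round(r["conf"],2),uv.round(1),atz(p,uv,z) if z is not None else "")
E
```

```text
{'time': 0.0, 'joint_positions': array([ 0.993,  0.181,  1.608, -0.   ,  1.354, -0.206]), 'qd': array([ 0.   ,  0.   , -0.001, -0.   , -0.002, -0.002]), 'tau': array([ -0.   , -44.488, -35.133,  -0.   ,   0.009,  -0.   ]), 'position': array([0.209, 0.535, 0.219]), 'tcp_rot': array([-3.14, -0.  ,  2.77]), 'force': array([0.041, 0.157, 0.582]), 'torque': array([ 0.056, -0.021, -0.018]), 'gripper_width': 0.08543228749718326} 0.017
top tab 0.76 [273.5 151.9] [ 0.642 -0.004  0.078]
top tip 0.72 [271.7 140.2] [ 0.676 -0.     0.064]
top tall_post 0.48 [227.  165.5] [0.623 0.116 0.012]
top low_post 0.66 [329.3 161.9] [ 0.632 -0.152  0.012]
top rest_pivot 0.63 [347.8 187.1] [ 0.548 -0.183  0.105]
top rest_pivot 0.27 [278.3 196.4] [ 0.525 -0.015  0.105]
top rest_pivot 0.23 [328.  160.7] [ 0.613 -0.136  0.105]
top tail_tab 0.74 [275.1 149.4] [ 0.635 -0.007  0.128]
top tail_tab 0.6 [381.2 165.7] [ 0.596 -0.261  0.128]
top saucer 0.93 [397.5 303.2] [ 0.268 -0.305  0.07 ]
top saucer 0.89 [277.4 197.1] [ 0.529 -0.014  0.07 ]
top saucer 0.85 [183.3 305.2] [0.266 0.214 0.07 ]
top jar 0.83 [281.2 128.
[... 867 characters left out ...]
.7 241.8] [ 0.603 -0.251  0.128]
side saucer 0.8 [151.4 234.9] [0.241 0.155 0.07 ]
side saucer 0.57 [291.7 396.5] [ 0.229 -0.357  0.07 ]
side saucer 0.55 [299.8 224. ] [ 0.533 -0.025  0.07 ]
side jar 0.94 [359.2 214.8] [ 0.743 -0.026  0.   ]
side cup 0.72 [396.4 243.7] [ 0.729 -0.166  0.   ]
side cup 0.67 [403.1 323.1] [ 0.544 -0.339  0.   ]
side cup 0.65 [237.3 170.4] [0.616 0.359 0.   ]
side mug 0.67 [237.9 167.5] [0.627 0.372 0.   ]
side brush 0.9 [171.9 200.5] [0.385 0.34  0.   ]
side brush 0.31 [328.5 199.9] [0.727 0.075 0.   ]
side pencil 0.6 [264.6 260.1] [ 0.429 -0.022  0.012]
side bottle 0.91 [457.3 317.8] [ 0.643 -0.4    0.   ]
side station 0.62 [301.1 242.5] [ 0.547 -0.016  0.   ]
```

View pics/top0.png

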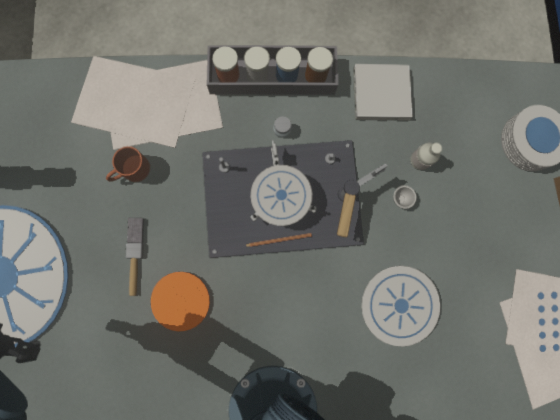

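View pics/side0.png

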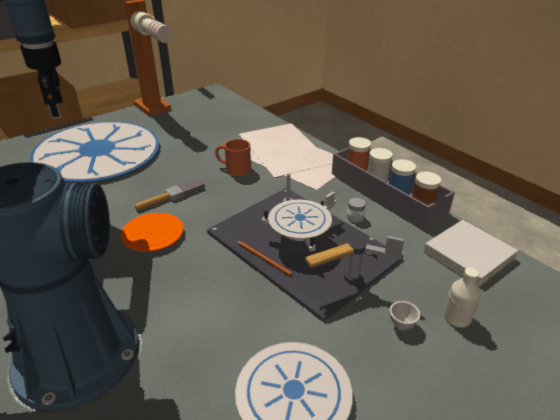

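The tall post is on the left at top (223,165), the low post on the right at (329,160). The long arm points roughly straight ahead, with its tab at (275,152). The rest is parked at (347,210), with its tail tab at (378,170). I'll zoom in for accurate fitting.

```bash
python3 - <<'E'
import cv2
a=cv2.imread("pics/top0.png")[110:270,190:400]; cv2.imwrite("pics/top0z.png",cv2.resize(a,None,fx=3.7,fy=3.7,interpolation=cv2.INTER_CUBIC))
a=cv2.imread("pics/side0.png")[160:320,200:420]; cv2.imwrite("pics/side0z.png",cv2.resize(a,None,fx=3.6,fy=3.6,interpolation=cv2.INTER_CUBIC))
E
```

```text
(no output)
```

View pics/top0z.png

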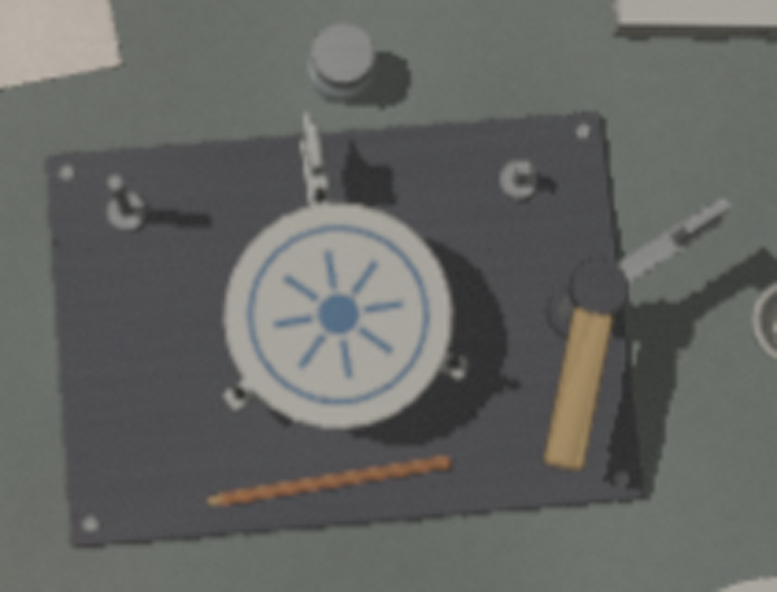

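View pics/side0z.png

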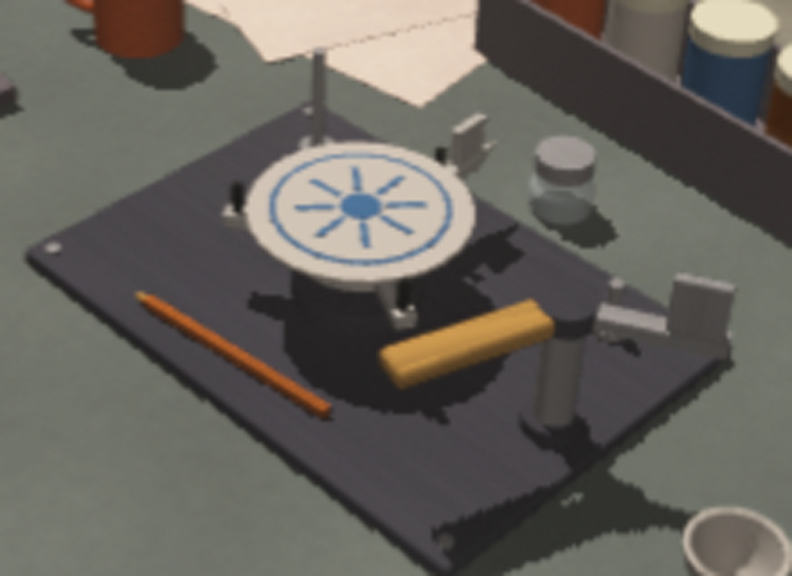

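```bash
cat > fit.py <<'E'
from h import *
from scipy.optimize import least_squares
np.set_printoptions(precision=4,suppress=True)
p=vision.read_camera("top");s=vision.read_camera("side")
t=lambda x,y:np.array([x,y])/3.7+[190,110]
d=lambda x,y:np.array([x,y])/3.6+[200,160]
a=np.radians(55)
P=lambda r,a,z:np.array([r*np.cos(a),r*np.sin(a),z])
obs=[(p,P(.17,a,.014),t(125,211)),(p,P(.17,a,.102),t(115,182)),(p,P(.17,-a,.052),t(521,176)),
(p,P(0,0,.078),t(339,314)),(s,P(0,0,.078),d(362,207)),(p,P(.17,-np.pi/2,.112),t(598,285)),
(s,P(.17,a,.102),d(320,52)),(s,P(.17,-np.pi/2,.112),d(574,318)),(s,P(.17,-a,.052),d(617,283))]
cor=[(p,(.14,.2),t(47,157)),(p,(.14,-.2),t(603,113)),(p,(-.14,-.2),t(645,490)),(p,(-.14,.2),t(73,541)),(s,(.14,.2),d(313,103)),(s,(-.14,.2),d(28,256)),(s,(.14,-.2),d(728,350))]
def W(q,X):
    c,n=np.cos(q[2]),np.sin(q[2]); return np.array([q[0]+c*X[0]-n*X[1],q[1]+n*X[0]+c*X[1],X[2]])
def f(q):
    r=[proj(c,W(q,X))[0]-u for c,X,u in obs]
    r+=[proj(c,W(q,(X[0]+q[3],X[1]+q[4],.012)))[0]-u for c,X,u in cor]
    return np.concatenate(r)
g=least_squares(f,[.54,-.015,.03,0,0],loss="soft_l1");q=g.x
print(q);print(f(q).reshape(-1,2))
for n,X in dict(tall=P(.17,a,.102),low=P(.17,-a,.05),pivot=P(.17,-np.pi/2,.1)).items(): print(n,W(q,X))
# tab & tail angles
for c,u,z,n in[(p,t(313,150),.098,"tabtop"),(p,t(704,222),.148,"tailtop"),(p,t(308,115),.064,"tip"),(p,t(565,466),.112,"barend"),(s,d(470,128),.098,"tabtop"),(s,d(705,280),.148,"tailtop")]:
    w=atz(c,u,z); b=W(q,P(0,0,0)) if n[:2]in("ta","ti") and n!="tailtop" else W(q,P(.17,-np.pi/2,0)); v=(w-b)[:2]
    print(n,w,np.hypot(*v),"stationangle",np.arctan2(v[1],v[0])-q[2])
E
python3 fit.py
```

```text
[ 0.5333 -0.0233  0.0823  0.0046 -0.0068]
[[ 0.4889 -0.3867]
 [ 0.0476 -0.6062]
 [ 1.2109 -2.9474]
 [-0.2029  0.0816]
 [-0.7981  3.4874]
 [ 0.7556 -0.1363]
 [-0.6282 -0.2019]
 [-1.8982 -4.1242]
 [-0.192   0.4216]
 [ 0.0214 -1.3276]
 [ 0.1899 -1.2624]
 [ 0.6313  1.8232]
 [ 0.1137  1.3556]
 [-0.621  -0.9133]
 [-1.5988 -1.1493]
 [ 2.3639 -0.3957]]
tall [0.6191 0.1234 0.102 ]
low [ 0.6419 -0.1541  0.05  ]
pivot [ 0.5473 -0.1928  0.1   ]
tabtop [ 0.6401 -0.0066  0.098 ] 0.10810615624594778 stationangle 0.07306046171105338
tailtop [ 0.581  -0.2532  0.148 ] 0.06924339168406411 stationangle -1.143718736046627
tip [ 0.6737 -0.004   0.064 ] 0.14175295006072786 stationangle 0.05485921290898882
barend [ 0.4295 -0.1667  0.112 ] 0.12067170506196163 stationangle 2.8411532434168945
tabtop [ 0.6424 -0.0119  0.098 ] 0.10971981390186655 stationangle 0.021877040169412318
tailtop [ 0.5894 -0.2543  0.148 ] 0.07457988946054007 stationangle -1.0523331295825522
```

```bash
sed -i 's/(p,P(.17,-a,.052),t(521,176)),/(p,P(.17,-a,.014),t(520,180)),/; s/(s,P(0,0,.078),d(362,207)),//; s/(s,P(.17,-np.pi\/2,.112),d(574,318)),//' fit.py; python3 fit.py
```

```text
[ 0.533  -0.0233  0.0813  0.0049 -0.0069]
[[ 0.4876 -0.3237]
 [ 0.0461 -0.5385]
 [-0.5131 -0.2966]
 [-0.2358  0.2055]
 [ 0.7323  0.0559]
 [-0.6783 -0.1807]
 [-0.312   0.4996]
 [ 0.0511 -1.3832]
 [ 0.2322 -1.1794]
 [ 0.5731  1.9202]
 [ 0.0403  1.305 ]
 [-0.5631 -0.92  ]
 [-1.595  -1.2064]
 [ 2.3368 -0.3316]]
tall [0.6189 0.1235 0.102 ]
low [ 0.6415 -0.1541  0.05  ]
pivot [ 0.5468 -0.1927  0.1   ]
tabtop [ 0.6401 -0.0066  0.098 ] 0.10839762604172039 stationangle 0.0728168706999464
tailtop [ 0.581  -0.2532  0.148 ] 0.0695335572445451 stationangle -1.1373723472798138
tip [ 0.6737 -0.004   0.064 ] 0.14204670122208723 stationangle 0.05493559624229073
barend [ 0.4295 -0.1667  0.112 ] 0.12019913048482879 stationangle 2.8418223104196914
tabtop [ 0.6424 -0.0119  0.098 ] 0.11001749755893954 stationangle 0.021788051395340402
tailtop [ 0.5894 -0.2543  0.148 ] 0.07490289069303763 stationangle -1.0467468602422996
```

```bash
python3 -m inch '[{"travel":[0,0,-0.02],"twist":0.15,"fingers":1},{"travel":[0,0,-0.04],"twist":0.3,"fingers":1}]'
```

```text
time: 2.1
position: [0.2086, 0.5353, 0.26]
tcp_rot: [-3.14, 0.0, 2.464]
force: [-0.1, 0.2, -0.3]
gripper_width: 0.0592
```

```bash
python3 -m inch '[{"travel":[-0.02,-0.005,0],"twist":0.02,"fingers":1},{"travel":[-0.06,-0.015,0],"twist":0.07,"fingers":1},{"travel":[-0.105,-0.026,0],"twist":0.12,"fingers":1},{"travel":[-0.15,-0.037,0],"twist":0.17,"fingers":1},{"travel":[-0.195,-0.048,0],"twist":0.22,"fingers":1},{"travel":[-0.24,-0.059,0],"twist":0.27,"fingers":1},{"travel":[-0.285,-0.07,0],"twist":0.32,"fingers":1},{"travel":[-0.33,-0.081,0],"twist":0.37,"fingers":1},{"travel":[-0.375,-0.092,0],"twist":0.42,"fingers":1},{"travel":[-0.42,-0.103,0],"twist":0.47,"fingers":1},{"travel":[-0.465,-0.114,0],"twist":0.52,"fingers":1},{"travel":[-0.51,-0.125,0],"twist":0.57,"fingers":1},{"travel":[-0.555,-0.136,0],"twist":0.62,"fingers":1},{"travel":[-0.6,-0.147,0],"twist":0.67,"fingers":1},{"travel":[-0.645,-0.158,0],"twist":0.72,"fingers":1},{"travel":[-0.685,-0.168,0],"twist":0.764,"fingers":1},{"travel":[-0.707,-0.1745,0],"twist":0.764,"fingers":1},{"travel":[-0.707,-0.1745,0],"twist":0.764,"fingers":1},{"travel":[-0.707,-0.1745,0],"twist":0.764,"fingers":1}]'
python3 - <<'E'
from h import *
p=vision.read_camera("wrist");save(p,"w1.png")
E
```

```text
time: 4.0
position: [0.6496, -0.0442, 0.2599]
tcp_rot: [-3.139, 0.001, 1.699]
force: [-0.3, 1.4, 0.5]
gripper_width: 0.0001
```

View pics/w1.png

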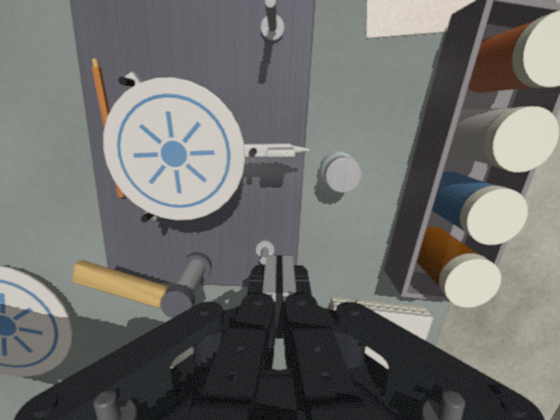

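The wrist view shows the long arm's tip at (308,150), the tall post at (272,27) and the low post at (265,250). The saucer's centre is at (174,154).

```bash
python3 - <<'E'
from h import *
np.set_printoptions(precision=4,suppress=True)
p=vision.read_camera("wrist")
for n,u,z in[("tip",(308,150),.064),("tallfoot",(272,28),.014),("talltop",(270,4),.102),("saucer",(174,153.5),.078),("lowtop",(265,245),.052),("lowfoot",(265,250),.014),("pivot",(179,299),.114)]:
    print(n,atz(p,u,z),atdepth(p,u))
W=[(.645,-.009,.098),(.533,-.0233,.078),(.6189,.1235,.014),(.6189,.1235,.102),(.6415,-.1541,.014)]
print(proj(p,np.array(W)))
a=p["image"][0:270,60:380]; cv2.imwrite("pics/w1z.png",cv2.resize(a,None,fx=2.2,fy=2.2,interpolation=cv2.INTER_CUBIC)[...,::-1])
E
```

```text
tip [ 0.6763 -0.0004  0.064 ] [ 0.6762 -0.0004  0.0648]
tallfoot [0.6187 0.1263 0.014 ] [0.6198 0.1214 0.0354]
talltop [0.6193 0.1243 0.102 ] [0.6192 0.1244 0.1018]
saucer [ 0.5307 -0.0214  0.078 ] [ 0.5334 -0.02    0.0863]
lowtop [ 0.6415 -0.1283  0.052 ] [ 0.6417 -0.1441  0.017 ]
lowfoot [ 0.6427 -0.1532  0.014 ] [ 0.6425 -0.1469  0.0275]
pivot [ 0.5517 -0.1793  0.114 ] [ 0.5513 -0.1803  0.1127]
[[279.5595 158.2091]
 [176.0913 155.5079]
 [271.84    30.7563]
 [269.487    5.0156]
 [264.1277 250.4797]]
```

View pics/w1z.png

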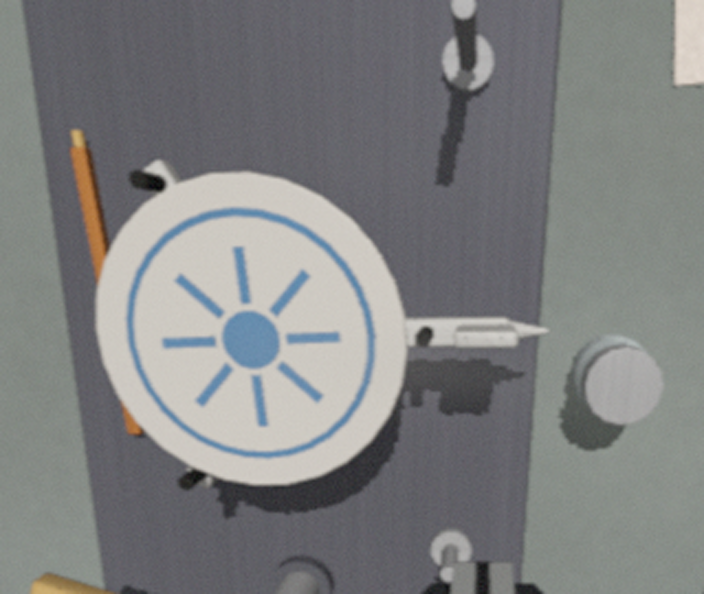

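```bash
python3 -m inch '[{"travel":[0,0,0.03],"twist":0,"fingers":1},{"travel":[0,0,0.07],"twist":0,"fingers":1},{"travel":[0,0,0.11],"twist":0,"fingers":1},{"travel":[0,0,0.145],"twist":0,"fingers":1},{"travel":[0,0,0.168],"twist":0,"fingers":1},{"travel":[0,0,0.168],"twist":0,"fingers":1}]'
cat > arc.py <<'E'
import sys
from h import *
from scipy.spatial.transform import Rotation as R
def arc(c,r,off,sgn,phis,z=None):
    s=observe(); p=np.array(s["position"]); M=R.from_euler("xyz",s["tcp_rot"]).as_matrix(); yaw=s["tcp_rot"][2]
    for f in phis:
        e=np.array([np.cos(f),np.sin(f)]);t=sgn*np.array([-np.sin(f),np.cos(f)])
        P=np.r_[np.array(c)+r*e-off*t,p[2] if z is None else z]
        y=np.arctan2(t[1],t[0]); d=-((y-yaw+np.pi)%(2*np.pi)-np.pi)
        print(round(f,3),(M.T@(P-p)).round(4),round(d,3))
E
python3 -c "
from arc import *
arc((.533,-.0225),.113,.015,1,np.linspace(.15,.95,17))"
```

```text
time: 4.7
position: [0.6456, -0.041, 0.0885]
tcp_rot: [-3.133, -0.002, 1.702]
force: [0.6, -1.2, -0.5]
gripper_width: 0.0001
0.15 [0.0202 0.004  0.    ] -0.018
0.2 [0.0259 0.0045 0.    ] -0.068
0.25 [0.0316 0.0048 0.    ] -0.118
0.3 [0.0373 0.0047 0.    ] -0.168
0.35 [0.043  0.0043 0.    ] -0.218
0.4 [0.0486 0.0037 0.0001] -0.268
0.45 [0.0543 0.0028 0.0001] -0.318
0.5 [0.0598 0.0016 0.0001] -0.368
0.55 [0.0654 0.0001 0.0001] -0.418
0.6 [ 0.0708 -0.0016  0.0002] -0.468
0.65 [ 0.0761 -0.0036  0.0002] -0.518
0.7 [ 0.0813 -0.0059  0.0002] -0.568
0.75 [ 0.0864 -0.0085  0.0002] -0.618
0.8 [ 0.0914 -0.0112  0.0003] -0.668
0.85 [ 0.0962 -0.0143  0.0003] -0.718
0.9 [ 0.1009 -0.0176  0.0004] -0.768
0.95 [ 0.1054 -0.0211  0.0004] -0.818
```

```bash
python3 -m inch '[{"travel":[0.005,0.002,-0.006],"twist":-0.01,"fingers":1},{"travel":[0.012,0.004,-0.006],"twist":-0.018,"fingers":1},{"travel":[0.02,0.004,-0.006],"twist":-0.018,"fingers":1},{"travel":[0.026,0.0045,-0.006],"twist":-0.068,"fingers":1},{"travel":[0.0316,0.005,-0.006],"twist":-0.118,"fingers":1},{"travel":[0.0373,0.005,-0.006],"twist":-0.168,"fingers":1},{"travel":[0.043,0.004,-0.006],"twist":-0.218,"fingers":1},{"travel":[0.0486,0.0037,-0.006],"twist":-0.268,"fingers":1},{"travel":[0.054,0.003,-0.006],"twist":-0.318,"fingers":1},{"travel":[0.06,0.0016,-0.006],"twist":-0.368,"fingers":1},{"travel":[0.065,0,-0.006],"twist":-0.418,"fingers":1},{"travel":[0.071,-0.0016,-0.006],"twist":-0.468,"fingers":1},{"travel":[0.076,-0.0036,-0.006],"twist":-0.518,"fingers":1},{"travel":[0.081,-0.006,-0.006],"twist":-0.568,"fingers":1},{"travel":[0.0864,-0.0085,-0.006],"twist":-0.618,"fingers":1},{"travel":[0.0914,-0.011,-0.006],"twist":-0.668,"fingers":1},{"travel":[0.0914,-0.011,-0.006],"twist":-0.668,"fingers":1}]'
python3 - <<'E'
from h import *
p=vision.read_camera("wrist");save(p,"w2.png")
E
```

```text
time: 6.4
position: [0.6231, 0.0494, 0.0961]
tcp_rot: [-3.137, -0.006, 2.372]
force: [0.2, 0.3, 0.3]
gripper_width: -0.0
```

View pics/w2.png

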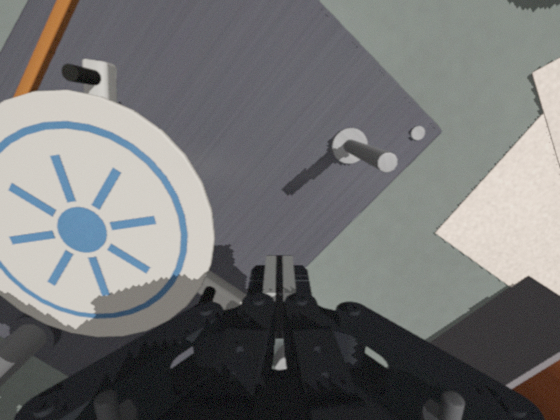

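```bash
python3 - <<'E'
from h import *
o=[]
p=vision.read_camera("top");a=p["image"][110:270,190:400]
q=vision.read_camera("side");b=q["image"][130:290,200:410]
o=np.hstack([a,b]); cv2.imwrite("pics/c2.png",cv2.resize(o,None,fx=1.9,fy=1.9,interpolation=cv2.INTER_CUBIC)[...,::-1])
E
```

```text
(no output)
```

View pics/c2.png

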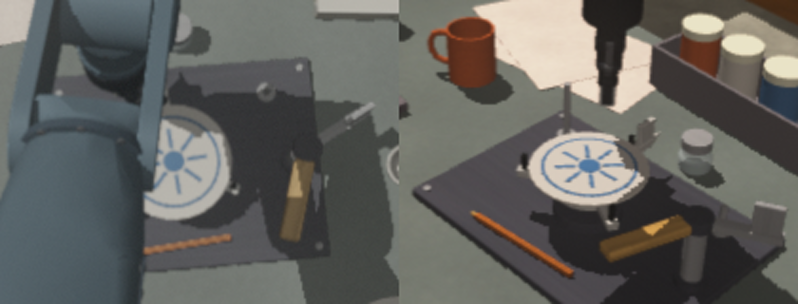

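```bash
python3 - <<'E'
from h import *
np.set_printoptions(precision=4,suppress=True)
q=vision.read_camera("side"); s=observe(); print(s["position"],s["joint_positions"],s["tau"],s["force"])
P=s["position"]
for dz in(-.017,0,.03,.06): print(dz,proj(q,P+[0,0,dz]))
# depth of gripper pixels
for v in range(150,190,5): print(v,atdepth(q,(311,v)),atdepth(q,(307,v)))
w=vision.read_camera("wrist")
for u in[(280,275),(222,285),(240,290),(345,140),(388,160)]: print(u,atdepth(w,u))
print(proj(w,np.array([P+[0,0,-.017]])))
a=q["image"][130:230,250:380]; cv2.imwrite("pics/s3.png",cv2.resize(a,None,fx=6,fy=6,interpolation=cv2.INTER_CUBIC)[...,::-1])
E
```

```text
[0.6233 0.0481 0.0954] [-0.1123  0.4262  1.563  -0.0003  1.1603 -0.9109] [  0.211  -53.145  -31.5748   0.0092   0.0459   0.0098] [-0.1836 -0.4637 -0.1196]
-0.017 [[308.2328 194.0056]]
0 [[308.5112 188.4547]]
0.03 [[309.0146 178.4314]]
0.06 [[309.5343 168.1054]]
150 [0.6004 0.0219 0.2254] [0.5945 0.029  0.2243]
155 [0.598  0.0185 0.2146] [0.5908 0.0243 0.2145]
160 [0.5908 0.01   0.2078] [0.5987 0.032  0.1947]
165 [0.5862 0.0042 0.1989] [0.5777 0.0085 0.2   ]
170 [0.5936 0.0112 0.1792] [0.5849 0.0155 0.1804]
175 [0.6152 0.0331 0.146 ] [0.6101 0.0419 0.1437]
180 [0.6191 0.0362 0.1284] [0.6115 0.0425 0.1283]
185 [0.6222 0.0386 0.1112] [0.6185 0.0492 0.1072]
(280, 275) [0.6156 0.0561 0.1295]
(222, 285) [ 0.6187 -0.0019  0.0669]
(240, 290) [0.6323 0.0001 0.0597]
(345, 140) [0.6137 0.125  0.0171]
(388, 160) [0.6188 0.1257 0.1006]
[[279.498  249.3189]]
```

View pics/s3.png

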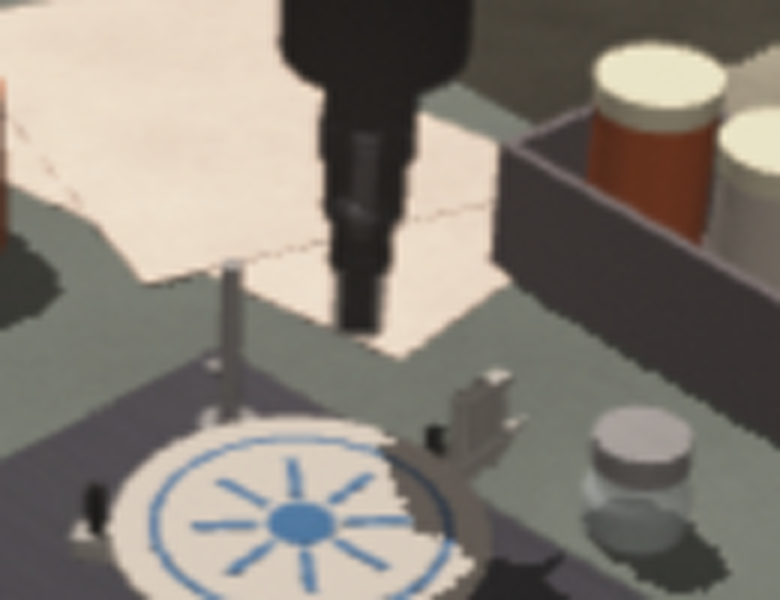

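```bash
python3 - <<'E'
from h import *
np.set_printoptions(precision=4,suppress=True)
print(ctrl.tip_reach,[x for x in dir(ctrl) if x[0]!='_'])
w=vision.read_camera("wrist"); q=vision.read_camera("side")
for v in range(250,300,4): print(v,atdepth(w,(270,v)),atdepth(w,(290,v)))
for v in range(178,192): print(v,[atdepth(q,(u,v))[2].round(3) for u in range(304,316)],q["image"][v,310])
print(atdepth(q,(310,184)),atdepth(q,(308,184)))
T=np.linalg.inv(w["camera_from_world"]);print(T)
E
```

```text
0.017 ['Unreachable', 'tip_reach']
250 [0.6396 0.0205 0.0118] [0.6516 0.0325 0.0114]
254 [0.6427 0.0174 0.0104] [0.6546 0.0297 0.0103]
258 [0.612  0.0525 0.1127] [0.619  0.0594 0.1123]
262 [0.6118 0.053  0.1179] [0.6187 0.0595 0.1172]
266 [0.6124 0.0525 0.1205] [0.6187 0.0594 0.121 ]
270 [0.6125 0.0526 0.1244] [0.6188 0.0591 0.1243]
274 [0.6127 0.0525 0.1277] [0.6182 0.0595 0.1293]
278 [0.6124 0.053  0.132 ] [0.618  0.0595 0.1329]
282 [0.6125 0.0531 0.1353] [0.6186 0.0588 0.1347]
286 [0.6125 0.0532 0.1387] [0.6184 0.0589 0.1383]
290 [0.6129 0.0529 0.1408] [0.618  0.0592 0.142 ]
294 [0.613  0.0529 0.1437] [0.6172 0.0597 0.1463]
298 [0.6121 0.0541 0.1487] [0.6172 0.0596 0.149 ]
178 [np.float64(0.002), np.float64(0.001), np.float64(0.13), np.float64(0.135), np.float64(0.134), np.float64(0.137), np.float64(0.136), np.float64(0.134), np.float64(0.135), np.float64(0.133), np.float64(0.131), np.float64(0.001)] [37 34 32]
179 [np.float64(0.003), np.float64(0.003), np.float64(0.128), np.float64(0.132), np.float64(0.131), np.float64(0.132), np.float64(0.131), np.float64(0.133), np.float64(0.13
[... 2488 characters left out ...]
-0.001)] [118 120 111]
190 [np.float64(0.001), np.float64(0.001), np.float64(-0.0), np.float64(0.002), np.float64(0.002), np.float64(0.002), np.float64(0.001), np.float64(0.001), np.float64(0.001), np.float64(-0.0), np.float64(0.0), np.float64(-0.001)] [119 121 111]
191 [np.float64(0.001), np.float64(0.0), np.float64(0.0), np.float64(0.001), np.float64(0.001), np.float64(-0.002), np.float64(-0.001), np.float64(0.004), np.float64(-0.0), np.float64(-0.002), np.float64(-0.002), np.float64(-0.003)] [118 121 110]
[0.6196 0.0396 0.1147] [0.6115 0.0383 0.1187]
[[ 0.6984  0.6836  0.2118  0.5677]
 [ 0.7157 -0.6651 -0.2131  0.1027]
 [-0.0048  0.3005 -0.9538  0.2486]
 [ 0.      0.      0.      1.    ]]
```

```bash
python3 -m inch '[{"travel":[0,0,-0.03],"twist":0,"fingers":1},{"travel":[0,0,-0.05],"twist":0.05,"fingers":1},{"travel":[-0.02,-0.012,-0.05],"twist":0.15,"fingers":1},{"travel":[-0.04,-0.023,-0.05],"twist":0.28,"fingers":1},{"travel":[-0.06,-0.035,-0.05],"twist":0.41,"fingers":1},{"travel":[-0.075,-0.043,-0.05],"twist":0.54,"fingers":1},{"travel":[-0.083,-0.048,-0.05],"twist":0.65,"fingers":1},{"travel":[-0.083,-0.048,-0.05],"twist":0.67,"fingers":1},{"travel":[-0.083,-0.048,-0.03],"twist":0.67,"fingers":1},{"travel":[-0.083,-0.048,0],"twist":0.67,"fingers":1},{"travel":[-0.083,-0.048,0],"twist":0.67,"fingers":1}]'
cat > look.py <<'E'
import sys
from h import *
np.set_printoptions(precision=4,suppress=True)
n=sys.argv[1]
w=vision.read_camera("wrist");q=vision.read_camera("side");s=observe()
x0,y0,x1,y1=map(int,sys.argv[2].split(","))
a=cv2.resize(q["image"][y0:y1,x0:x1],(399,int(399*(y1-y0)/(x1-x0))),interpolation=cv2.INTER_CUBIC)
b=cv2.resize(w["image"],(400,300),interpolation=cv2.INTER_AREA)
H=max(a.shape[0],300);pad=lambda i:np.pad(i,((0,H-i.shape[0]),(0,0),(0,0)))
cv2.imwrite("pics/"+n,np.hstack([pad(a),pad(b)])[...,::-1])
print(s["time"],s["position"],s["tcp_rot"],s["force"])
# tip z from wrist depth
for u in(270,290):
    c=[(v,atdepth(w,(u,v))) for v in range(230,300)]
    print([ (v,X) for v,X in c if X[2]>s["position"][2]-.03 and np.hypot(*(X-s["position"])[:2])<.03][:2])
E
python3 look.py l1.png 250,130,400,250
```

```text
time: 7.85
position: [0.6455, -0.043, 0.0901]
tcp_rot: [-3.125, -0.005, 1.702]
force: [-0.0, -0.4, 0.0]
gripper_width: -0.0001
7.95 [ 0.6484 -0.0437  0.0943] [-3.1313 -0.0026  1.7013] [0.0978 1.0508 0.5086]
[(255, array([ 0.6394, -0.0328,  0.1041])), (256, array([ 0.6395, -0.0327,  0.1055]))]
[(255, array([ 0.6494, -0.0318,  0.1032])), (256, array([ 0.6494, -0.0315,  0.1051]))]
```

View pics/l1.png

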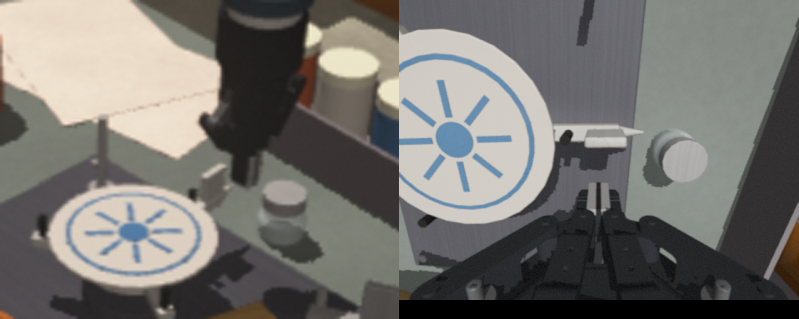

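```bash
python3 -m inch '[{"travel":[0,0,0.008],"twist":0,"fingers":1},{"travel":[0,0,0.016],"twist":0,"fingers":1},{"travel":[0,0,0.022],"twist":0,"fingers":1},{"travel":[0,0,0.024],"twist":0,"fingers":1},{"travel":[0,0,0.024],"twist":0,"fingers":1}]'
python3 look.py l2.png 250,130,400,250
python3 -c "
from arc import *
arc((.533,-.0225),.113,.015,1,np.linspace(.15,.95,17))"
```

```text
time: 8.45
position: [0.6478, -0.0436, 0.0698]
tcp_rot: [-3.131, -0.003, 1.701]
force: [0.1, 0.8, 0.5]
gripper_width: -0.0003
8.55 [ 0.6483 -0.0438  0.0705] [-3.1316 -0.0026  1.7012] [ 0.6034  0.0405 -0.0204]
[(255, array([ 0.6417, -0.0334,  0.0839])), (256, array([ 0.6418, -0.0333,  0.0853]))]
[(255, array([ 0.6518, -0.0326,  0.0826])), (256, array([ 0.6516, -0.0319,  0.0854]))]
0.15 [0.0233 0.0017 0.    ] -0.02
0.2 [0.029  0.0022 0.0001] -0.07
0.25 [0.0347 0.0024 0.0001] -0.12
0.3 [0.0404 0.0023 0.0001] -0.17
0.35 [0.046  0.002  0.0001] -0.22
0.4 [0.0517 0.0013 0.0001] -0.27
0.45 [0.0573 0.0004 0.0001] -0.32
0.5 [ 0.0629 -0.0008  0.0002] -0.37
0.55 [ 0.0684 -0.0023  0.0002] -0.42
0.6 [ 0.0738 -0.004   0.0002] -0.47
0.65 [ 0.0792 -0.006   0.0003] -0.52
0.7 [ 0.0844 -0.0083  0.0003] -0.57
0.75 [ 0.0895 -0.0109  0.0003] -0.62
0.8 [ 0.0944 -0.0137  0.0004] -0.67
0.85 [ 0.0993 -0.0167  0.0004] -0.72
0.9 [ 0.1039 -0.02    0.0005] -0.77
0.95 [ 0.1084 -0.0235  0.0005] -0.82
```

View pics/l2.png

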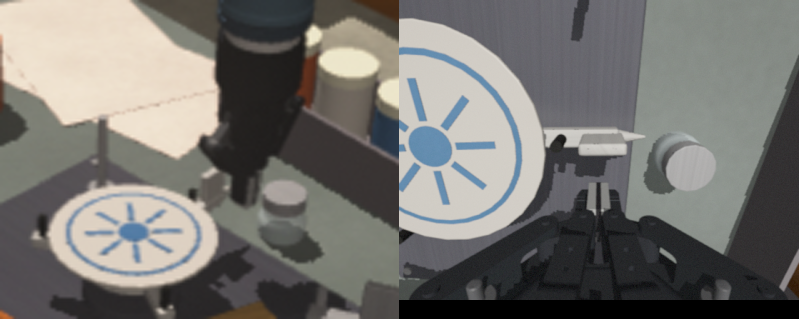

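```bash
python3 -m inch '[{"travel":[0.008,0.001,0.002],"twist":-0.01,"fingers":1},{"travel":[0.015,0.0015,0.002],"twist":-0.02,"fingers":1},{"travel":[0.023,0.002,0.002],"twist":-0.02,"fingers":1},{"travel":[0.029,0.002,0.002],"twist":-0.07,"fingers":1},{"travel":[0.035,0.0024,0.002],"twist":-0.12,"fingers":1},{"travel":[0.04,0.0023,0.002],"twist":-0.17,"fingers":1},{"travel":[0.046,0.002,0.002],"twist":-0.22,"fingers":1},{"travel":[0.0517,0.0013,0.002],"twist":-0.27,"fingers":1},{"travel":[0.0573,0,0.002],"twist":-0.32,"fingers":1},{"travel":[0.063,-0.001,0.002],"twist":-0.37,"fingers":1},{"travel":[0.0684,-0.0023,0.002],"twist":-0.42,"fingers":1},{"travel":[0.074,-0.004,0.002],"twist":-0.47,"fingers":1},{"travel":[0.079,-0.006,0.002],"twist":-0.52,"fingers":1},{"travel":[0.0844,-0.0083,0.002],"twist":-0.57,"fingers":1},{"travel":[0.0895,-0.011,0.002],"twist":-0.62,"fingers":1},{"travel":[0.0944,-0.0137,0.002],"twist":-0.67,"fingers":1},{"travel":[0.0975,-0.0155,0.002],"twist":-0.7,"fingers":1},{"travel":[0.0993,-0.0167,0.002],"twist":-0.72,"fingers":1},{"travel":[0.0993,-0.0167,0.002],"twist":-0.72,"fingers":1}]'
python3 look.py l3.png 250,130,400,250
python3 -c "
from h import *
save(vision.read_camera('wrist'),'w3.png')"
```

```text
time: 10.45
position: [0.6187, 0.053, 0.069]
tcp_rot: [-3.136, -0.009, 2.422]
force: [0.2, -0.4, -1.3]
gripper_width: -0.0
10.55 [0.6188 0.0526 0.0689] [-3.1358 -0.0085  2.4208] [ 0.545  -0.1032  0.1927]
[(230, array([0.6008, 0.062 , 0.0696])), (231, array([0.6006, 0.0623, 0.0719]))]
[(230, array([0.6077, 0.0702, 0.07  ])), (231, array([0.6076, 0.0702, 0.072 ]))]
```

View pics/l3.png

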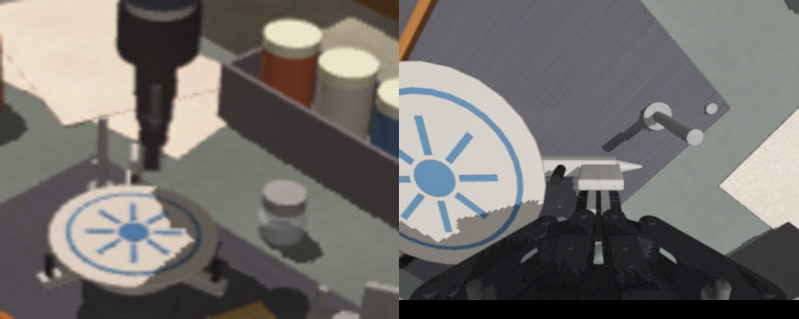

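View pics/w3.png

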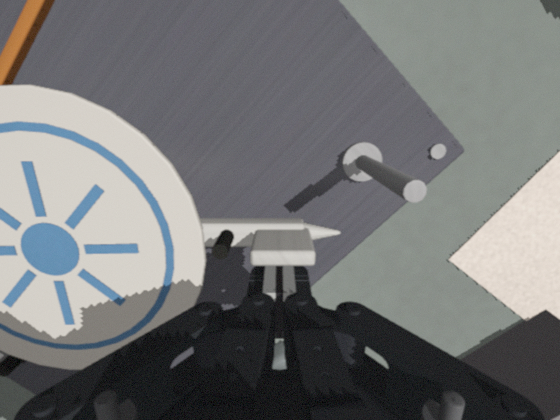

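The tab is now against the fingers at about (283,250), with the tip at (340,233) and the tall post's top at (415,191). The wheel is turning with the push.

```bash
cat > ang.py <<'E'
from h import *
np.set_printoptions(precision=4,suppress=True)
w=vision.read_camera("wrist")
def A(u,top):
    t=atz(w,u,.064);p=atz(w,top,.102);c=np.array([.533,-.0225,0])
    a=lambda v:np.arctan2(*(v-c)[1::-1])
    print("tip",t,np.hypot(*(t-c)[:2]),a(t),"post",p,np.hypot(*(p-c)[:2]),a(p), "ideal 1.041")
E
python3 -c "
from ang import *
A((340,233),(415,191))
for f in(1.0,1.04):
  q=np.array([[.533+r*np.cos(f),-.0225+r*np.sin(f),z] for r,z in((.145,.064),(.17,.102),(.17,.064),(0,.085))]);print(f,proj(w,q))
from arc import *
arc((.533,-.0225),.113,.015,1,np.linspace(.85,1.05,5))"
```

```text
tip [0.6295 0.0881 0.064 ] 0.14672444204773571 0.8534075956916413 post [0.6187 0.1259 0.102 ] 0.17138017958479312 1.047415863726625 ideal 1.041
1.0 [[336.0515 196.121 ]
 [412.4728 210.381 ]
 [382.9602 189.3149]
 [ 50.6014 249.2469]]
1.04 [[334.7884 185.6699]
 [411.7711 194.6169]
 [382.0491 176.8603]
 [ 50.6014 249.2469]]
0.85 [ 0.  0. -0.] -0.0
0.9 [0.0057 0.0006 0.    ] -0.05
0.95 [0.0114 0.001  0.0001] -0.1
1.0 [0.0171 0.001  0.0001] -0.15
1.05 [0.0228 0.0008 0.0002] -0.2
```

```bash
python3 -m inch '[{"travel":[0.003,0.0003,0],"twist":-0.03,"fingers":1},{"travel":[0.0075,0.0007,0],"twist":-0.065,"fingers":1},{"travel":[0.0125,0.001,0],"twist":-0.11,"fingers":1},{"travel":[0.017,0.001,0],"twist":-0.15,"fingers":1},{"travel":[0.0195,0.001,0],"twist":-0.17,"fingers":1},{"travel":[0.0208,0.001,0],"twist":-0.183,"fingers":1},{"travel":[0.0208,0.001,0],"twist":-0.183,"fingers":1}]'
python3 -c "
from h import *
save(vision.read_camera('wrist'),'w4.png')"
```

```text
time: 11.35
position: [0.6038, 0.067, 0.0691]
tcp_rot: [-3.137, -0.01, 2.604]
force: [-0.2, 0.7, -1.1]
gripper_width: 0.0
```

View pics/w4.png

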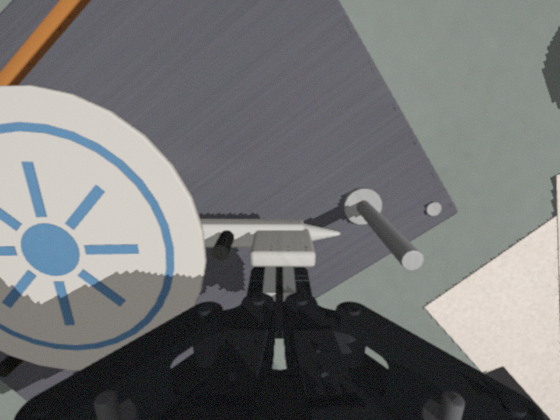

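```bash
python3 -c "
from ang import *
A((340,233.5),(412.5,261)); 
for u in((301,226),(245,223)): print(atdepth(w,u))
print(atz(w,(363,207),.016), atz(w,(50,250),.085))
f=1.041
print(proj(w,np.array([[.533+r*np.cos(f),-.0225+r*np.sin(f),z] for r,z in((.145,.064),(.17,.102),(.17,.016))])))"
```

```text
tip [0.6082 0.1038 0.064 ] 0.1469898490588385 1.033546024905307 post [0.6189 0.1258 0.102 ] 0.17136985104220087 1.045435294169615 ideal 1.041
[0.591  0.0881 0.0703]
[0.5751 0.0626 0.0672]
[0.6201 0.126  0.016 ] [ 0.5332 -0.0229  0.085 ]
[[336.5272 231.6903]
 [409.1528 262.5984]
 [359.9271 206.9192]]
```

```bash
python3 -m inch '[{"travel":[0.0006,0,0],"twist":-0.005,"fingers":1},{"travel":[0.0012,0,0],"twist":-0.01,"fingers":1},{"travel":[0.0013,0,0],"twist":-0.01,"fingers":1},{"travel":[0.0013,0,0],"twist":-0.01,"fingers":1}]'
python3 -c "
from h import *
save(vision.read_camera('wrist'),'w5.png')"
python3 -m inch '[{"travel":[-0.002,0,0],"twist":0,"fingers":1},{"travel":[-0.008,0,0],"twist":0,"fingers":1},{"travel":[-0.016,0,0],"twist":0,"fingers":1},{"travel":[-0.022,0,-0.005],"twist":0,"fingers":1},{"travel":[-0.03,0,-0.03],"twist":0,"fingers":1},{"travel":[-0.045,0,-0.07],"twist":0,"fingers":1},{"travel":[-0.05,0,-0.11],"twist":0,"fingers":1},{"travel":[-0.05,0,-0.13],"twist":0,"fingers":1},{"travel":[-0.05,0,-0.13],"twist":0,"fingers":1}]'
python3 -c "
from h import *
save(vision.read_camera('wrist'),'w6.png')"
```

```text
time: 11.85
position: [0.6029, 0.0676, 0.0691]
tcp_rot: [-3.138, -0.01, 2.613]
force: [1.1, -1.0, 0.2]
gripper_width: 0.0001
time: 12.8
position: [0.6505, 0.0414, 0.2037]
tcp_rot: [-3.141, -0.002, 2.613]
force: [0.3, -0.1, 0.1]
gripper_width: -0.0001
```

View pics/w6.png

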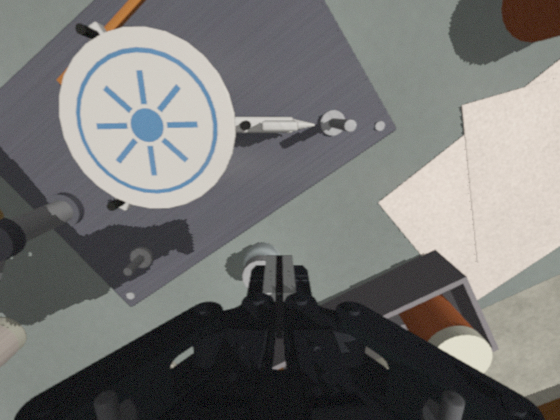

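```bash
python3 -c "
from ang import *
a=w['image'][60:200,100:400]; cv2.imwrite('pics/w6z.png',cv2.resize(a,None,fx=2.66,fy=2.66,interpolation=cv2.INTER_CUBIC)[...,::-1])
A((316,125),(350,126)); print(atz(w,(333,124),.016),atz(w,(147,124.5),.085))
for f in (1.03,1.041,1.05): print(proj(w,np.array([[.533+r*np.cos(f),-.0225+r*np.sin(f),z] for r,z in((.1,.070),(.145,.064),(.17,.102),(.17,.016))])))"
```

```text
tip [0.6058 0.1058 0.064 ] 0.14752227693037867 1.0545722666668005 post [0.617  0.1256 0.102 ] 0.17025503526311378 1.0547798020640324 ideal 1.041
[0.6181 0.126  0.016 ] [ 0.5311 -0.0198  0.085 ]
[[263.8738 128.7846]
 [313.1198 129.0632]
 [349.3205 131.4631]
 [331.7509 127.3972]]
[[263.8622 127.5189]
 [313.1877 127.2655]
 [349.4956 129.047 ]
 [331.8515 125.5828]]
[[263.8427 126.4811]
 [313.2293 125.79  ]
 [349.6202 127.0618]
 [331.9197 124.0936]]
```

View pics/w6z.png

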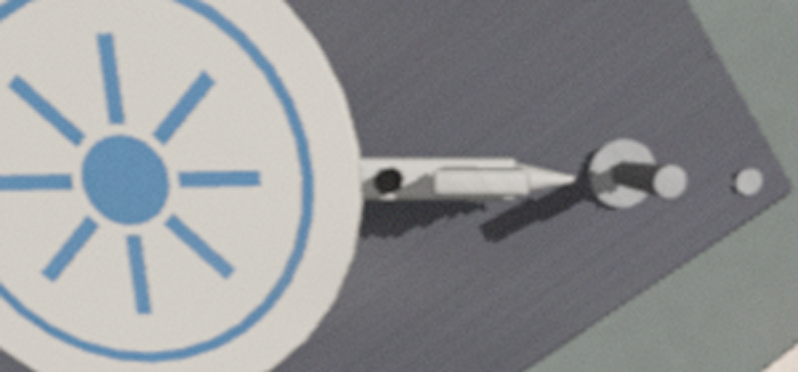

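```bash
python3 -m inch '[{"travel":[-0.01,-0.02,0],"twist":-0.05,"fingers":1},{"travel":[-0.024,-0.05,0],"twist":-0.17,"fingers":1},{"travel":[-0.04,-0.08,0],"twist":-0.3,"fingers":1},{"travel":[-0.055,-0.11,0],"twist":-0.43,"fingers":1},{"travel":[-0.07,-0.14,0],"twist":-0.56,"fingers":1},{"travel":[-0.084,-0.17,0],"twist":-0.69,"fingers":1},{"travel":[-0.098,-0.2,0],"twist":-0.82,"fingers":1},{"travel":[-0.11,-0.225,0],"twist":-0.95,"fingers":1},{"travel":[-0.119,-0.245,0],"twist":-1.06,"fingers":1},{"travel":[-0.119,-0.245,0],"twist":-1.1,"fingers":1},{"travel":[-0.119,-0.245,0],"twist":-1.1,"fingers":1},{"travel":[-0.119,-0.245,0],"twist":-1.1,"fingers":1}]'
python3 look.py l7.png 280,150,480,300
python3 -c "
from h import *
save(vision.read_camera('wrist'),'w7.png')"
```

```text
time: 14.1
position: [0.6259, -0.2289, 0.1966]
tcp_rot: [3.132, -0.009, -2.571]
force: [-0.2, -0.9, -0.8]
gripper_width: 0.0
14.2 [ 0.6264 -0.2288  0.1975] [ 3.1337 -0.0082 -2.5704] [ 0.1899  0.0928 -0.0564]
[(255, array([ 0.619 , -0.2386,  0.2106])), (256, array([ 0.6192, -0.2385,  0.2114]))]
[(255, array([ 0.6139, -0.23  ,  0.21  ])), (256, array([ 0.6141, -0.2299,  0.2107]))]
```

View pics/l7.png

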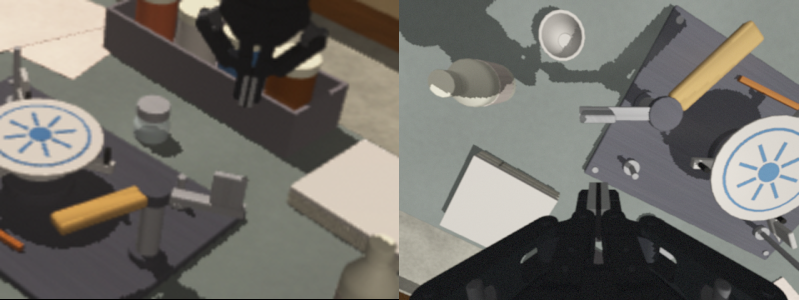

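View pics/w7.png

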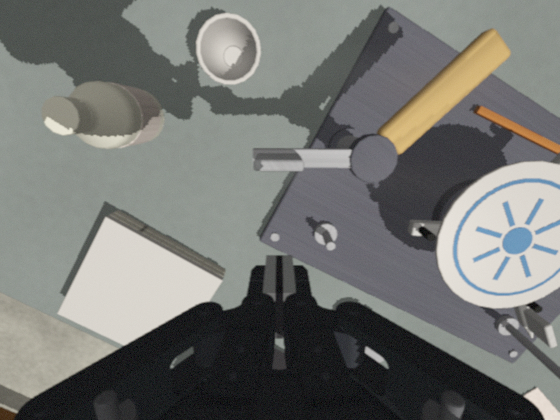

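```bash
python3 -c "
from ang import *
for u in((375,158),(258,166),(298,165),(278,166),(258,153),(290,153),(320,158),(500,45),(410,130)): print(u,atdepth(w,u))
s=observe();print(s['joint_positions'])"
```

```text
(375, 158) [ 0.5466 -0.19    0.1124]
(258, 166) [ 0.5954 -0.2648  0.1473]
(298, 165) [ 0.5804 -0.2425  0.1472]
(278, 166) [ 0.5882 -0.2535  0.1472]
(258, 153) [ 0.5927 -0.2689  0.1116]
(290, 153) [ 0.5793 -0.2479  0.1119]
(320, 158) [ 0.5699 -0.2255  0.109 ]
(500, 45) [ 0.436  -0.1643  0.1119]
(410, 130) [ 0.5153 -0.1802  0.1114]
[-0.5257  0.4072  1.3672 -0.0038  1.3769 -2.6675]
```

```bash
python3 -m inch '[{"travel":[0,0,0.03],"twist":0,"fingers":1},{"travel":[0,0,0.065],"twist":0,"fingers":1},{"travel":[0,0,0.088],"twist":0,"fingers":1},{"travel":[0,0,0.088],"twist":0,"fingers":1},{"travel":[0,0,0.088],"twist":0,"fingers":1}]'
python3 look.py l8.png 280,150,480,300
python3 -c "
from arc import *
arc((.5466,-.191),.075,.015,-1,np.arange(-.985,-2.6,-.08))"
```

```text
time: 14.8
position: [0.626, -0.2284, 0.1104]
tcp_rot: [3.134, -0.008, -2.57]
force: [0.3, -0.5, 0.9]
gripper_width: 0.0001
14.9 [ 0.6271 -0.2293  0.1124] [ 3.1377 -0.0062 -2.5697] [ 1.399  -1.1911  0.3867]
[(255, array([ 0.6186, -0.2384,  0.1255])), (256, array([ 0.6185, -0.2384,  0.127 ]))]
[(255, array([ 0.6134, -0.2298,  0.1251])), (256, array([ 0.6138, -0.2296,  0.1254]))]
-0.985 [0.031  0.001  0.0002] -0.014
-1.065 [ 0.037  -0.0001  0.0002] 0.066
-1.145 [ 0.0431 -0.0006  0.0003] 0.146
-1.225 [ 0.0492 -0.0007  0.0003] 0.226
-1.305 [ 0.0553 -0.0003  0.0003] 0.306
-1.385 [0.0614 0.0006 0.0004] 0.386
-1.465 [0.0673 0.002  0.0004] 0.466
-1.545 [0.0732 0.0039 0.0005] 0.546
-1.625 [0.0788 0.0062 0.0005] 0.626
-1.705 [0.0843 0.009  0.0006] 0.706
-1.785 [0.0895 0.0121 0.0006] 0.786
-1.865 [0.0944 0.0157 0.0006] 0.866
-1.945 [0.0991 0.0197 0.0007] 0.946
-2.025 [0.1034 0.0241 0.0007] 1.026
-2.105 [0.1073 0.0287 0.0008] 1.106
-2.185 [0.1109 0.0337 0.0008] 1.186
-2.265 [0.1141 0.0389 0.0009] 1.266
-2.345 [0.1168 0.0444 0.0009] 1.346
-2.425 [0.1191 0.0501 0.0009] 1.426
-2.505 [0.1209 0.0559 0.001 ] 1.506
-2.585 [0.1222 0.0619 0.001 ] 1.586
```

View pics/l8.png

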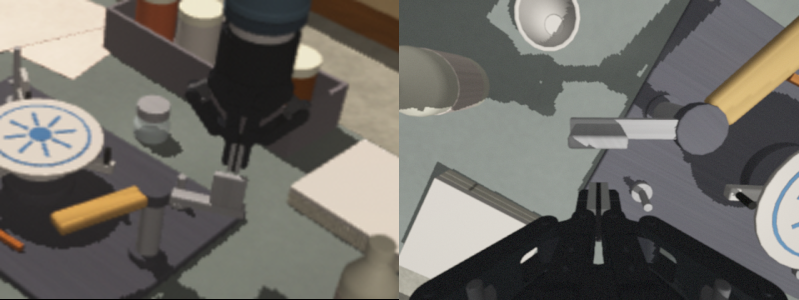

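```bash
python3 -m inch '[{"travel":[0.01,0,0.003],"twist":0,"fingers":1},{"travel":[0.02,0.001,0.003],"twist":-0.01,"fingers":1},{"travel":[0.027,0.001,0.003],"twist":-0.014,"fingers":1},{"travel":[0.031,0.001,0.003],"twist":-0.014,"fingers":1},{"travel":[0.037,0,0.003],"twist":0.066,"fingers":1},{"travel":[0.043,-0.0006,0.003],"twist":0.146,"fingers":1},{"travel":[0.049,-0.0007,0.003],"twist":0.226,"fingers":1},{"travel":[0.0553,-0.0003,0.003],"twist":0.306,"fingers":1},{"travel":[0.0614,0.0006,0.003],"twist":0.386,"fingers":1},{"travel":[0.0673,0.002,0.003],"twist":0.466,"fingers":1},{"travel":[0.0732,0.004,0.003],"twist":0.546,"fingers":1},{"travel":[0.0788,0.006,0.003],"twist":0.626,"fingers":1},{"travel":[0.0843,0.009,0.003],"twist":0.706,"fingers":1},{"travel":[0.0895,0.012,0.003],"twist":0.786,"fingers":1},{"travel":[0.0895,0.012,0.003],"twist":0.786,"fingers":1}]'
python3 look.py l9.png 280,150,480,300
python3 -c "
from arc import *
arc((.5466,-.191),.075,.015,-1,np.arange(-1.785,-2.55,-.08))"
```

```text
time: 16.4
position: [0.5448, -0.2678, 0.1101]
tcp_rot: [-3.14, -0.007, 2.926]
force: [0.4, -0.2, -1.7]
gripper_width: -0.0003
16.5 [ 0.5453 -0.2678  0.1102] [-3.1398 -0.007   2.9292] [ 0.1497 -0.2345  0.044 ]
[(230, array([ 0.5248, -0.2684,  0.1106])), (231, array([ 0.5239, -0.2681,  0.1146]))]
[(230, array([ 0.527 , -0.2579,  0.111 ])), (231, array([ 0.5273, -0.258 ,  0.1116]))]
-1.785 [ 0.      0.0003 -0.    ] 0.002
-1.865 [ 0.0061 -0.0006  0.    ] 0.082
-1.945 [ 0.0122 -0.0011  0.0001] 0.162
-2.025 [ 0.0183 -0.001   0.0001] 0.242
-2.105 [ 0.0244 -0.0005  0.0002] 0.322
-2.185 [0.0304 0.0005 0.0002] 0.402
-2.265 [0.0364 0.002  0.0002] 0.482
-2.345 [0.0422 0.0039 0.0003] 0.562
-2.425 [0.0478 0.0063 0.0003] 0.642
-2.505 [0.0532 0.0092 0.0004] 0.722
```

View pics/l9.png

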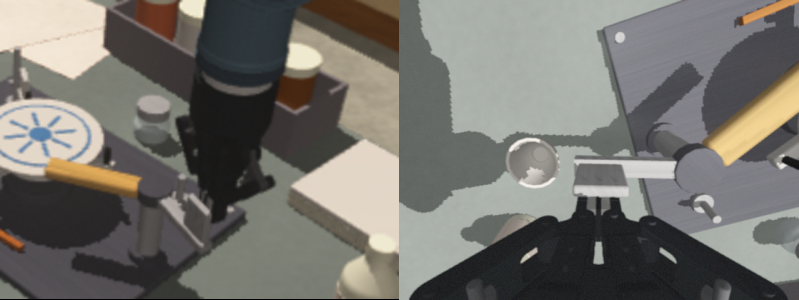

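```bash
python3 -m inch '[{"travel":[0.006,-0.0006,0],"twist":0.08,"fingers":1},{"travel":[0.012,-0.001,0],"twist":0.16,"fingers":1},{"travel":[0.018,-0.001,0],"twist":0.24,"fingers":1},{"travel":[0.0244,-0.0005,0],"twist":0.32,"fingers":1},{"travel":[0.0304,0.0005,0],"twist":0.4,"fingers":1},{"travel":[0.0364,0.002,0],"twist":0.48,"fingers":1},{"travel":[0.041,0.0035,0],"twist":0.54,"fingers":1},{"travel":[0.045,0.005,0],"twist":0.6,"fingers":1},{"travel":[0.045,0.005,0],"twist":0.6,"fingers":1}]'
python3 look.py l10.png 250,130,450,280
python3 -c "
from arc import *
arc((.5466,-.191),.075,.015,-1,np.arange(-2.38,-2.55,-.02))"
```

```text
time: 17.4
position: [0.5097, -0.2593, 0.1122]
tcp_rot: [-3.141, 0.017, 2.328]
force: [28.2, -19.1, -21.9]
gripper_width: 0.0002
17.5 [ 0.5097 -0.2593  0.1122] [-3.1404  0.016   2.3297] [ 27.8083 -17.8198 -21.2686]
[(230, array([ 0.4927, -0.2487,  0.1125])), (231, array([ 0.4932, -0.2493,  0.1119]))]
[(230, array([ 0.4997, -0.2406,  0.1151])), (231, array([ 0.4995, -0.2406,  0.1169]))]
-2.38 [ 0.009  -0.0012 -0.0001] -0.003
-2.4 [ 0.0105 -0.0015 -0.0002] 0.017
-2.42 [ 0.012  -0.0017 -0.0002] 0.037
-2.44 [ 0.0135 -0.0019 -0.0002] 0.057
-2.46 [ 0.015  -0.0021 -0.0002] 0.077
-2.48 [ 0.0165 -0.0023 -0.0003] 0.097
-2.5 [ 0.0181 -0.0024 -0.0003] 0.117
-2.52 [ 0.0196 -0.0025 -0.0003] 0.137
-2.54 [ 0.0211 -0.0026 -0.0003] 0.157
```

View pics/l10.png

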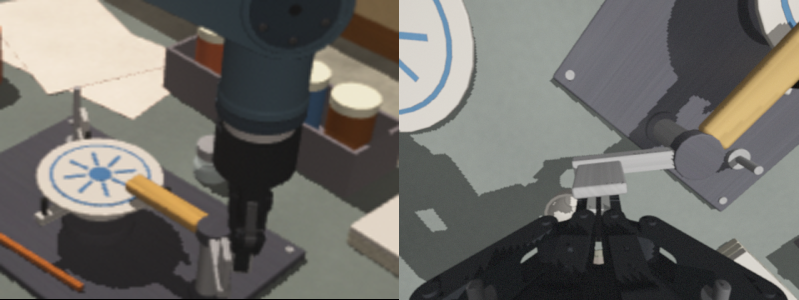

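```bash
python3 -m inch '[{"travel":[-0.003,0,0],"twist":0,"fingers":1},{"travel":[-0.01,0,0],"twist":0,"fingers":1},{"travel":[-0.02,0,0],"twist":0,"fingers":1},{"travel":[-0.03,0,0],"twist":0,"fingers":1},{"travel":[-0.03,0,0],"twist":0,"fingers":1}]'
python3 -c "
from h import *
w=vision.read_camera('wrist');save(w,'w11.png')
s=vision.read_camera('side');cv2.imwrite('pics/s11.png',cv2.resize(s['image'][150:300,250:450],None,fx=3.8,fy=3.8,interpolation=2)[...,::-1])"
```

```text
time: 18.0
position: [0.5311, -0.2822, 0.1128]
tcp_rot: [-3.14, 0.017, 2.33]
force: [-0.5, -0.2, -0.4]
gripper_width: 0.0001
```

View pics/w11.png

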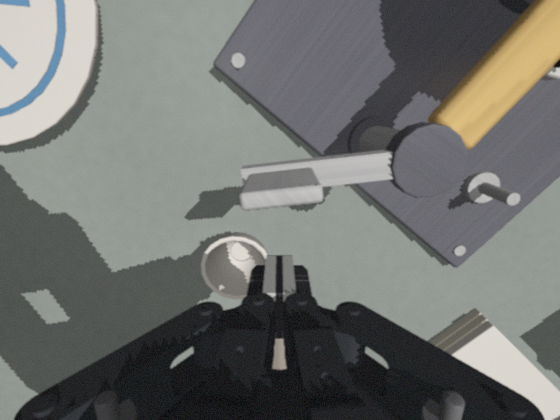

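View pics/s11.png

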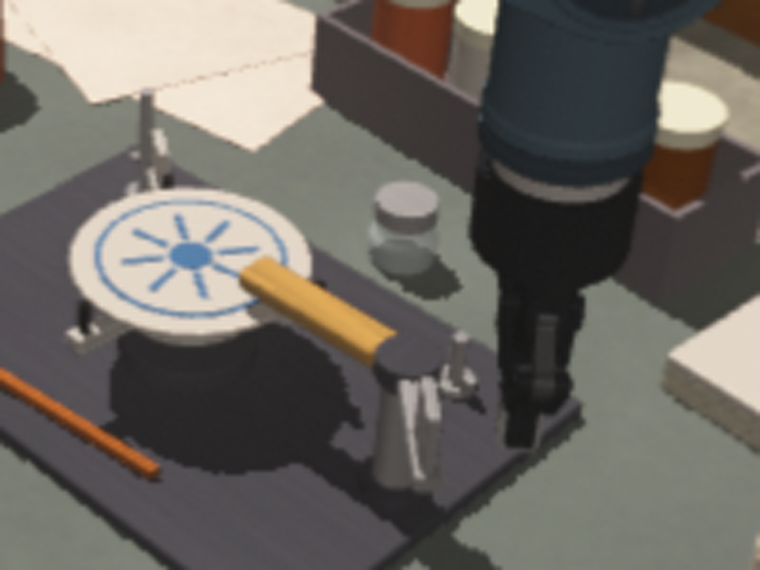

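```bash
python3 -c "
from ang import *
P=[]
for u in((425,160),(250,183),(280,182),(310,180),(360,165),(550,60),(500,100)): X=atdepth(w,u);print(u,X,np.arctan2(X[1]+.191,X[0]-.5466))
s=vision.read_camera('side')
for x,y in((262,272),(320,315),(380,350)):
  u=(x/3.8+250,y/3.8+150);X=atdepth(s,u);print(u,X,np.arctan2(X[1]+.191,X[0]-.5466))
"
```

```text
(425, 160) [ 0.544  -0.19    0.1117] 2.754206539623773
(250, 183) [ 0.4872 -0.2557  0.1247] -2.3136014035581693
(280, 182) [ 0.4961 -0.2448  0.1303] -2.32465781088287
(310, 180) [ 0.505  -0.2347  0.1316] -2.331417344601366
(360, 165) [ 0.523  -0.2138  0.1096] -2.372569915906616
(550, 60) [ 0.5492 -0.1228  0.1113] 1.533027011880377
(500, 100) [ 0.5476 -0.1477  0.1106] 1.546788909430685
(318.9473684210526, 221.57894736842104) [ 0.5351 -0.0855  0.1131] 1.679284887394936
(334.2105263157895, 232.89473684210526) [ 0.5373 -0.1326  0.1095] 1.729114797371849
(350.0, 242.10526315789474) [ 0.5373 -0.1801  0.1146] 2.2772196060284733
```

```bash
python3 -m inch '[{"travel":[-0.01,0,-0.02],"twist":0,"fingers":1},{"travel":[-0.02,0,-0.06],"twist":0,"fingers":1},{"travel":[-0.02,0,-0.1],"twist":0,"fingers":1},{"travel":[-0.02,0,-0.14],"twist":0,"fingers":1},{"travel":[-0.02,0,-0.16],"twist":0,"fingers":1},{"travel":[-0.02,0,-0.16],"twist":0,"fingers":1}]'
python3 -c "
from ang import *
save(w,'w12.png')
s=vision.read_camera('top');cv2.imwrite('pics/t12.png',cv2.resize(s['image'][110:270,190:400],None,fx=3.7,fy=3.7,interpolation=2)[...,::-1])"
```

```text
time: 18.8
position: [0.5437, -0.2942, 0.2772]
tcp_rot: [-3.141, 0.022, 2.33]
force: [0.6, -0.9, -0.4]
gripper_width: -0.0001
```

View pics/w12.png

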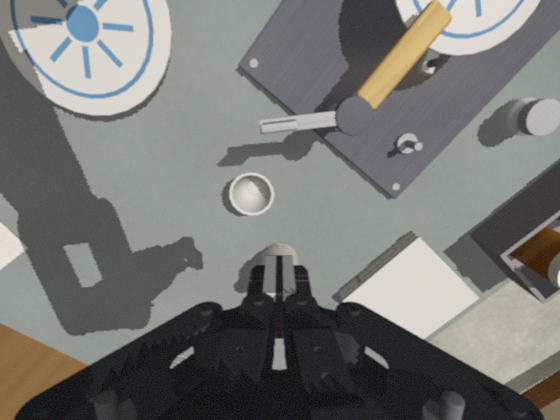

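View pics/t12.png

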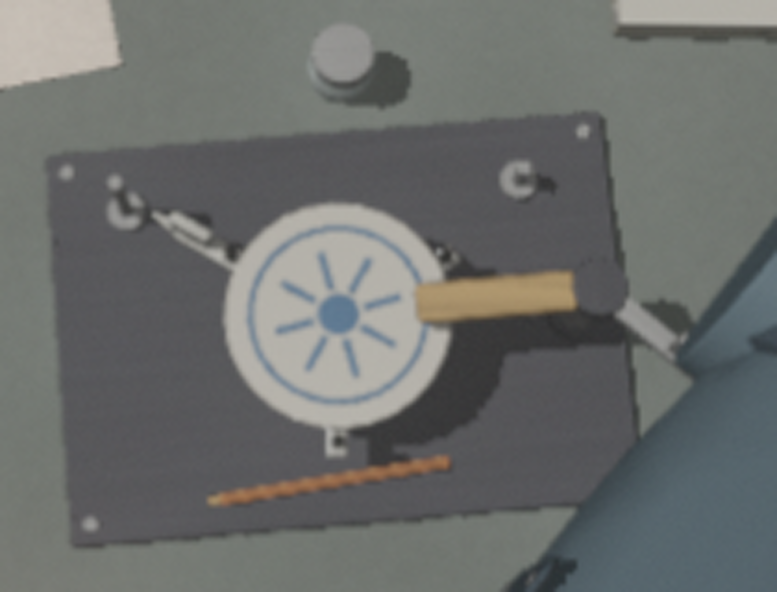

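```bash
python3 -c "
from ang import *
p=vision.read_camera('top')
t=lambda x,y:atz(p,np.array([x,y])/3.7+[190,110],.112)
def an(a,b): d=t(*b)-t(*a); return np.arctan2(d[1],d[0]),np.hypot(*d[:2])
print('parked axis',an((592.5,312),(565,466)),'hub',an((599,285),(565,466)))
print('now axis',an((575,291),(418,303.5)),'hub',an((600,286),(418,303.5)))
# wrist
for u in((354,115),(368,105),(440,8),(425,30),(290,124),(265,127)):X=atdepth(w,u);print(u,X)
"
```

```text
parked axis (np.float64(2.941699820214514), np.float64(0.10174688277960346)) hub (np.float64(2.932437737997204), np.float64(0.12009392646527757))
now axis (np.float64(1.651402137240669), np.float64(0.10243608051564974)) hub (np.float64(1.6680128991129586), np.float64(0.11910542635496885))
(354, 115) [ 0.5433 -0.1885  0.1123]
(368, 105) [ 0.5461 -0.1731  0.1132]
(440, 8) [ 0.5315 -0.0752  0.1109]
(425, 30) [ 0.5354 -0.0954  0.1118]
(290, 124) [ 0.5026 -0.2372  0.1336]
(265, 127) [ 0.4878 -0.2548  0.1359]
```

```bash
python3 -c "
from arc import *
arc((.5466,-.191),.08,.045,-1,[-2.26],.118)
arc((.5466,-.191),.08,.045,-1,[-2.26],.2)
arc((.5466,-.191),.08,.018,-1,[-2.26],.118)"
```

```text
-2.26 [1.740e-02 1.000e-04 1.523e-01] -0.122
-2.26 [ 0.0165 -0.0001  0.0703] -0.122
-2.26 [ 0.0442 -0.0032  0.152 ] -0.122
```

```bash
python3 -m inch '[{"travel":[0.008,0,0.03],"twist":-0.06,"fingers":1},{"travel":[0.016,0,0.07],"twist":-0.122,"fingers":1},{"travel":[0.017,0,0.11],"twist":-0.122,"fingers":1},{"travel":[0.0174,0,0.14],"twist":-0.122,"fingers":1},{"travel":[0.0174,0,0.152],"twist":-0.122,"fingers":1},{"travel":[0.0174,0,0.152],"twist":-0.122,"fingers":1},{"travel":[0.025,-0.001,0.152],"twist":-0.122,"fingers":1},{"travel":[0.032,-0.002,0.152],"twist":-0.122,"fingers":1},{"travel":[0.038,-0.0025,0.152],"twist":-0.122,"fingers":1},{"travel":[0.042,-0.003,0.152],"twist":-0.122,"fingers":1},{"travel":[0.0442,-0.003,0.152],"twist":-0.122,"fingers":1},{"travel":[0.0442,-0.003,0.152],"twist":-0.122,"fingers":1}]'
python3 look.py l13.png 250,130,450,280
python3 -c "
from arc import *
arc((.5466,-.191),.08,.015,-1,[-2.26,-2.3,-2.34])"
```

```text
time: 20.2
position: [0.5098, -0.2639, 0.1184]
tcp_rot: [-3.138, 0.012, 2.452]
force: [-0.1, -0.8, -0.4]
gripper_width: -0.0003
20.3 [ 0.51   -0.2642  0.1183] [-3.1384  0.0119  2.4521] [-0.0794  0.0585 -0.8482]
[(230, array([ 0.4894, -0.2533,  0.1262])), (231, array([ 0.4893, -0.2531,  0.1281]))]
[(230, array([ 0.4957, -0.2453,  0.1269])), (231, array([ 0.4957, -0.2454,  0.1281]))]
-2.26 [ 0.0032 -0.0003 -0.    ] -0.0
-2.3 [ 0.0065 -0.0008 -0.0001] 0.04
-2.34 [ 0.0097 -0.0012 -0.0001] 0.08
```

View pics/l13.png

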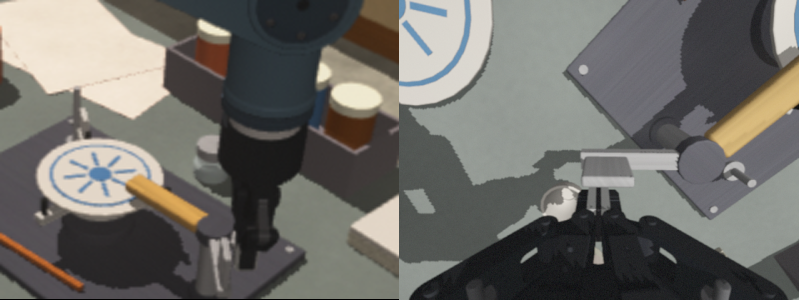

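```bash
python3 -m inch '[{"travel":[0.002,0,0],"twist":0,"fingers":1},{"travel":[0.004,-0.0005,0],"twist":0.01,"fingers":1},{"travel":[0.004,-0.0005,0],"twist":0.01,"fingers":1}]'
python3 -m inch '[{"travel":[0.002,0,0],"twist":0.01,"fingers":1},{"travel":[0.002,0,0],"twist":0.02,"fingers":1}]'
python3 -m inch '[{"travel":[0.002,0,0],"twist":0.02,"fingers":1},{"travel":[0.002,0,0],"twist":0.02,"fingers":1}]'
```

```text
time: 20.6
position: [0.5072, -0.2624, 0.1183]
tcp_rot: [-3.139, 0.014, 2.441]
force: [4.2, -1.6, -1.7]
gripper_width: 0.0005
time: 20.8
position: [0.5071, -0.2626, 0.1186]
tcp_rot: [-3.139, 0.019, 2.421]
force: [7.2, -5.3, -5.5]
gripper_width: -0.0002
time: 21.0
position: [0.5071, -0.2628, 0.1188]
tcp_rot: [-3.14, 0.024, 2.399]
force: [8.0, -5.5, -7.3]
gripper_width: -0.0003
```

```bash
python3 -m inch '[{"travel":[-0.003,0,0],"twist":0,"fingers":1},{"travel":[-0.006,0,0],"twist":0,"fingers":1},{"travel":[-0.006,0,0],"twist":0,"fingers":1}]'
python3 -c "
from ang import *
s=observe();print(s['position'],s['force'])
for u in((300,270),(310,290),(330,300),(350,310),(380,325),(410,335),(440,360),(470,400)):
  X=atdepth(w,u);print(u,X,np.hypot(X[0]-.5466,X[1]+.191))
save(w,'w14.png')
"
```

```text
time: 21.3
position: [0.5114, -0.2669, 0.1188]
tcp_rot: [-3.14, 0.023, 2.399]
force: [-0.1, -0.1, -1.0]
gripper_width: 0.0005
[ 0.5113 -0.2668  0.1188] [-0.0725  0.0407 -0.0007]
(300, 270) [ 0.5124 -0.2544  0.1409] 0.0720616461405715
(310, 290) [ 0.5141 -0.2518  0.1585] 0.06891520238657285
(330, 300) [ 0.6272 -0.3017  0.0005] 0.1369596945602803
(350, 310) [ 0.5171 -0.2387  0.1807] 0.056105251885337534
(380, 325) [ 0.5232 -0.233   0.1877] 0.04806334673717742
(410, 335) [ 0.5291 -0.2272  0.1918] 0.04021592805189367
(440, 360) [ 0.5314 -0.2238  0.2024] 0.03614342658186732
(470, 400) [ 0.5316 -0.2228  0.2152] 0.035211463770832105
```

View pics/w14.png

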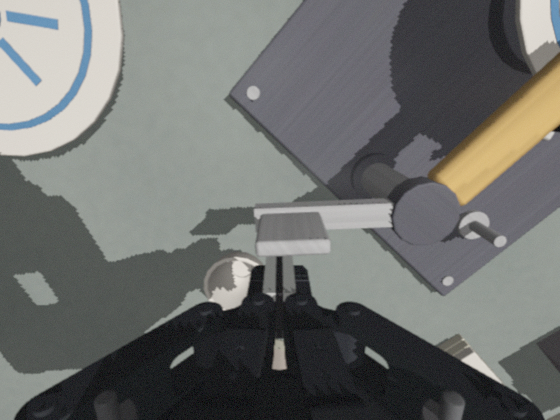

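```bash
python3 -m inch '[{"travel":[-0.015,0,0],"twist":0,"fingers":1},{"travel":[-0.03,0,-0.01],"twist":0,"fingers":1},{"travel":[-0.04,0,-0.04],"twist":0,"fingers":1},{"travel":[-0.04,0,-0.08],"twist":0,"fingers":1},{"travel":[-0.04,0,-0.12],"twist":0,"fingers":1},{"travel":[-0.04,0,-0.16],"twist":0,"fingers":1},{"travel":[-0.04,0,-0.18],"twist":0,"fingers":1},{"travel":[-0.04,-0.04,-0.18],"twist":0,"fingers":1},{"travel":[-0.04,-0.06,-0.18],"twist":0,"fingers":1},{"travel":[-0.04,-0.06,-0.18],"twist":0,"fingers":1}]'
python3 -c "
from h import *
np.set_printoptions(precision=4,suppress=True)
p=vision.read_camera('top');s=vision.read_camera('side');save(p,'t15f.png');save(s,'s15f.png')
cv2.imwrite('pics/t15.png',cv2.resize(p['image'][110:270,190:400],None,fx=3.7,fy=3.7,interpolation=2)[...,::-1])
for n in('jar','cup','mug','brush','pencil','bottle'):
  for q in(p,s):
    r=finder.landmark_of(q,n)[:1]
    for k in r: print(n,atz(q,np.array(k['point'])*[560,420],.012 if n=='pencil' else 0),round(k['conf'],2))
t=lambda x,y,z:atz(p,np.array([x,y])/3.7+[190,110],z)
print(observe()['force'])
"
```

```text
time: 22.35
position: [0.4958, -0.3365, 0.2998]
tcp_rot: [-3.139, 0.022, 2.397]
force: [-0.4, 0.7, -0.3]
gripper_width: -0.0003
jar [ 0.7331 -0.0284  0.    ] 0.61
jar [ 0.722  -0.0351  0.    ] 0.82
cup [ 0.5341 -0.3513  0.    ] 0.72
cup [ 0.5378 -0.3387 -0.    ] 0.66
mug [0.6179 0.3635 0.    ] 0.88
mug [0.6252 0.3795 0.    ] 0.6
brush [0.3878 0.3526 0.    ] 0.85
brush [0.3846 0.3425 0.    ] 0.56
pencil [ 0.4303 -0.02    0.012 ] 0.62
bottle [ 0.638  -0.3978  0.    ] 0.69
bottle [ 0.643  -0.3969  0.    ] 0.96
[-0.2414  1.0658 -0.1748]
```

View pics/t15.png

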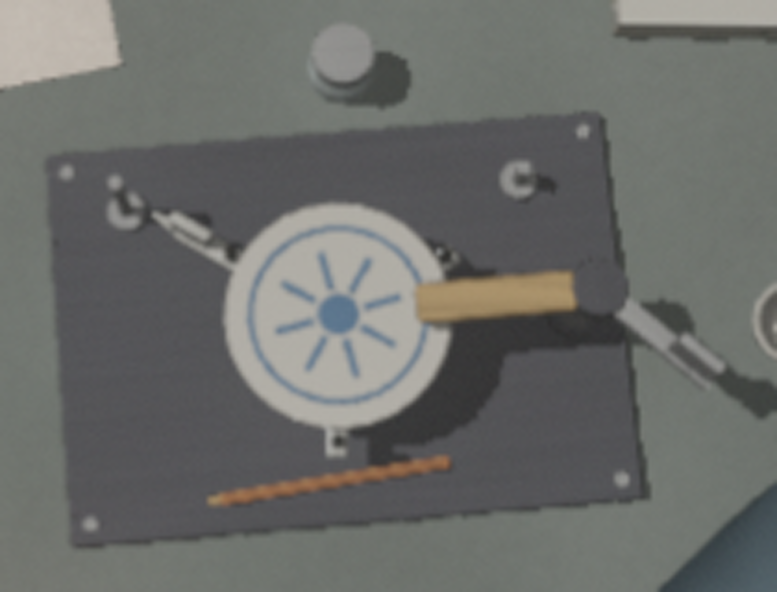

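View pics/s15f.png

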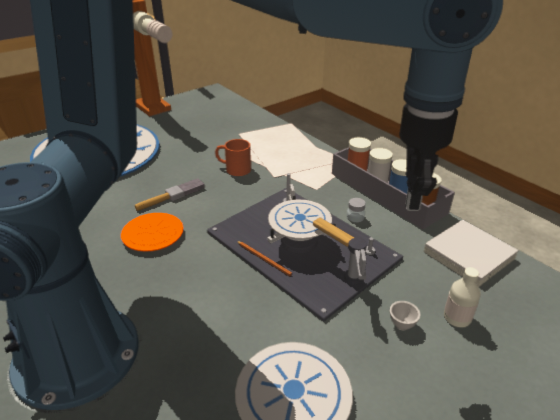

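```bash
python3 -c "
from h import *
np.set_printoptions(precision=4,suppress=True)
p=vision.read_camera('top')
t=lambda x,y,z:atz(p,np.array([x,y])/3.7+[190,110],z)
P=[t(233,250,.09),t(447,255,.09),t(338,440,.09)]
c=np.mean(P,0);print('centre',c,[np.hypot(*(q-c)[:2]) for q in P],[np.arctan2(*(q-c)[1::-1]) for q in P])
for c in((.533,-.0225),):
  for n,q in dict(tip=t(151,210,.064),post=t(115,182,.102),foot=t(126,211,.016),tab=t(191,225,.098)).items(): print(n,q,np.arctan2(q[1]-c[1],q[0]-c[0]),np.hypot(q[1]-c[1],q[0]-c[0]))
"
```

```text
centre [ 0.5313 -0.0237  0.09  ] [np.float64(0.0821340591496239), np.float64(0.08165643463607966), np.float64(0.08276436996564043)] [np.float64(1.0191160785425055), np.float64(-1.0630173192080026), np.float64(3.1246220117041976)]
tip [0.6073 0.1026 0.064 ] 1.034535153674922 0.14548078034445167
post [0.6175 0.1235 0.102 ] 1.0460442584073848 0.16874911413364033
foot [0.6176 0.1238 0.016 ] 1.0467632123329895 0.1690067827280858
tab [0.5895 0.0736 0.098 ] 1.0395666058589328 0.11149143251333303
```

```bash
python3 -c "
from bench import order
print(order.sign_off())"
```

```text
the job is handed in; nothing more can be done
None
```

I turned the wheel by its tab until the long arm pointed at the tall post, then pushed the tail tab until the rest stood over the saucer and would go no further. The job is handed in with the robot clear of everything, at about 22.5 s.

**Last checks**
- **Wheel:** the arm points at the tall post to within about 0.5 to 0.8°. Most estimates put it slightly short. I left it there rather than touch the wheel again after the rest was in.
- **Saucer and bystanders:** the saucer is still seated. The jar, cup, mug, brush, pencil and bottle are at their starting positions to within camera accuracy.

**What disagreed or went wrong**
- **Rest:** the measured swing was about 1.28 rad, against the stated 1.48 rad. It stopped solidly at the same angle in two separate pushes, and the bar points straight at the wheel's axis. I take that as the stop, with the rest starting about 0.2 rad in from parked, but I could not confirm where it started.
- **Force:** in the first push against the stop the wrist force reached about 40 N. That is well below the 120 N limit. As far as I could see, only the fingertips touched the tab.
- **First wheel push:** it passed over the tab without touching it. The closed fingertips stand about 28 mm higher than the given tip reach implies. I measured the real height with the cameras and repeated the push lower.

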